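# Hold the sprung contact probe on the red-marked coupon in the instrument drawer

### The arm

A 6-joint arm with a two-finger parallel gripper is mounted at the origin on the work surface. World frame = base frame: x ahead of the robot, y to its left, z up, the work surface at z = 0. Lengths are in m, angles in rad, forces in N, time in s.
With the tool pointing down it reaches from about 0.35 to 0.775 m from the base axis. Payload 7.3 kg.
Tool frame: the origin (TCP) lies at the very end of the fingers, on their centre line; the grasp point (between the pads) lies 19 mm behind it; z points along the fingers, y is the line along which they close (so a half turn about z gives the same grasp; the last joint's range is limited). The gripper opens to 92 mm and grips with 3 to 60 N. Pads are 19 mm wide; open, the fingers measure 130 mm over their backs; the gripper's body (75 mm by 190 mm) begins 47 mm behind the grasp point.
Start: joints at [1.108, 0.342, 1.524, -0, 1.275, -0.146], TCP at [0.164, 0.499, 0.227] pointing down, gripper open.
Joint ranges: [-2.53, 2.53], [-0.77, 2.02], [0.04, 2.7], [-1, 4.14], [0.28, 2.66], [-3.11, 3.11]. Speed limits (rad/s): [2.57, 2.57, 3.14, 3.14, 3.14, 3.14].

### API

Orientations are given as [roll, pitch, yaw] about the fixed x, y, z axes, in that order (R = Rz(yaw) Ry(pitch) Rx(roll)).
In Python, from cell import robot gives the robot as it stands.
- The arm moves only by the tool apply_moves, never from a script. Its argument "rows" is a list of rows, each an object with "xyz": the shift along the tool's x, y, z in mm, a list of three; "turn": the turn about the tool's z in rad. A call has 1 to 10 rows; each row shifts and turns the commanded pose from where the row before left it, along the tool's axes as they then stand; what a row does not reach is not made up. A row lasts 1/8 s, in which the tool goes at most 62.5 mm and 10.7 degrees, less where a joint would pass 70% of its speed; a pose out of reach is approached as far as the arm can. A call with a gripper value outside its range is refused whole. "gripper" is the opening, from 0 (shut) to 1 (fully open), set as the call begins (left out, the last holds). The fingers move at their own pace and stop on an object; "newtons" is the grip in N (left out, the last holds). Time passes only in rows, so rows that do not move let the fingers close. It gives the time, the measured TCP pose, the force and the opening at its end, in the units of the state.
- robot.observe(): the state, without advancing time (a new reading comes with each control period).
- robot.read_camera(name): name is "side" or "top" or "wrist"; returns a dict with "frame" (480x640x3 uint8, blue, green, red), "mtx" (3x3 intrinsics, pixels), "distortion" ([k1, k2, p1, p2, k3] as OpenCV has them; the pictures are not rectified), "R" (3x3) and "t" (3): a world point X has camera coordinates R X + t; the wrist camera has in their place "T_tool_cam" (4x4, takes a point from camera to tool coordinates, whose origin is the TCP and whose axes are the flange's). Camera axes: x right, y down, z forward; pixel columns grow to the right and rows downward; lengths in m; the calibration is good to about 2 mm. A picture is of the moment at which its call begins: read the wrist's pose just before it. There is no depth.
- robot.hand_in(): hands the job in, once; it reports no verdict.
The state is a dict: "time": time; "qpos": joint angles; "qvel": joint speeds; "joint_efforts": joint torques, N m; "tool_pos": TCP position; "tool_rot": TCP orientation; "contact_force": force on the tool from outside, world axes, zero at the start; "torque": the same for the moment, N m; "opening": finger opening in m.
Only numpy, scipy, OpenCV 4.12 (cv2) and the standard library are available. Lean on these libraries where they do the work, as an engineer would, in place of code of your own. Each camera call takes 0.05 s, during which the arm holds its last target. There are 200 camera calls.

### The job

Pull the drawer of the white bench unit fully open, then take the contact probe out of its stand and hold it upright with its tip inside the red spot of the metal coupon in the drawer, pressing lightly so that the sprung tip is pushed in about half of its travel and never hard against its stop. Finish while still holding the probe there like that: do not let go or put it down. Touch the coupons with nothing but the probe, and the blue-marked one not at all; leave the drawer open and the bottle, beaker and brass weight where they stand.

Things in the scene. Friction and masses are not known exactly. Their poses are not given: they have to be found in the camera images.
- unit_drawer0 (a joint): The drawer of the low white bench unit with a black top (240 deep, 280 wide, 100 high, fixed). In m: 0 shut, 0.166 fully open at its stop; begins up to 20 mm open. Slides level towards the robot with about 1 N of friction, stays where left. Open at the top; inner floor 22 mm above the bench, side walls' top 78 mm, front panel's top 86 mm above the bench.
- unit_drawer0_handle (a point): Middle of the drawer's handle: a level dark bar, 11 mm thick and 120 mm long, 35 mm in front of the drawer's front panel and 38 mm below the top of the unit (about 62 mm above the bench), free below and behind. Its x axis points into the unit (the drawer opens along -x of this point), y along the bar, z up. It moves with the drawer.
- stand_top (a point): Centre of the top of the probe's stand, a fixed grey block 70 x 70 mm, 70 mm high, on a black foot 86 mm square; z up. A vertical round 19 mm hole goes down through its middle.
- probe_grip (a point): Centre of the contact probe's grip: a white square bar 26 x 26 mm, 84 mm long, yellow top, flat sides facing this point's x and y, z up along the probe. Below it a steel stem (12 mm thick, 36 mm long) carries the brass tip. The probe stands upright in the stand, the grip's underside resting on the stand's top, stem and tip in the hole: lift it straight up 60 mm or more to clear. About 0.14 kg.
- probe_end (a point): End point of the probe's brass tip (a ball end 10 mm thick): 97 mm below the grip's centre when the tip is free, less when it is pushed in. z points up along the probe. It hangs inside the stand at the start.
- probe_tip (a joint): How far the probe's sprung tip is pushed in, in m: 0 free, 0.014 hard against its stop. Spring: 0.7 N to start, then 0.35 N per mm (3.2 N at half travel).
- coupon_red_spot (a point): Centre of the red spot, 26 mm across, on top of the red-marked coupon: an aluminium block 60 x 60 x 25 mm, 0.24 kg, lying loose and flat on the drawer's floor. z up. The spot is 25 mm above that floor. Hidden under the unit's top until the drawer is pulled out.
- coupon_blue_spot (a point): Centre of the blue spot on the other, otherwise identical coupon, beside the red one in the same drawer; not to be touched. The two may lie either way round.
- bottle_mid (a point): Bystander: amber bottle, 64 mm thick, 150 mm tall, this point half-way up.
- beaker_mid (a point): Bystander: glass beaker, 72 mm across, 90 mm tall, this point half-way up.
- weight_mid (a point): Bystander: brass knobbed weight, 38 mm across, 55 mm tall, this point half-way up.
Not all that is in view belongs to the job. Leave any orange look-alike of the part that bears probe_grip alone.

How it is judged:
On the way, in this order (a step that is already met when the one before it is completed fails the run):
1. the drawer is pulled open (at least 135 mm of its 166) (value of joint unit_drawer0 above 0.135 m), for 0.2 s.
2. the probe is held in the gripper, its tip lifted clear above the stand (z of probe_end in the frame of stand_top above 0.005 m and contact force between the fingers and probe above 1 N), for 0.2 s.
At the end, for the whole second after the job is handed in: Through the last second the drawer is at least 130 mm open and the red coupon lies flat on its floor; the fingers hold the probe within 0.1 rad (6 degrees) of upright, still, its tip within 9 mm of the red spot's centre, pushed in 3 to 11 mm of 14, pressing on the coupon with 1 to 6 N (value of joint unit_drawer0 above 0.13 m and horizontal distance between probe_end and coupon_red_spot below 0.009 m and distance between probe_end and coupon_red_spot below 0.012 m and angle between probe_grip's own z axis and vertical below 0.1 rad and value of joint probe_tip between 0.003 and 0.011 m and contact force between probe and coupon_red between 1 and 6 N and contact force between the fingers and probe above 1 N and angle between coupon_red_spot's own z axis and vertical below 0.05 rad and linear speed of each of coupon_red, probe below 0.01 m/s and x of coupon_red_spot in the frame of unit_drawer0_handle between 0.07 and 0.24 m and y of coupon_red_spot in the frame of unit_drawer0_handle between -0.115 and 0.115 m and z of coupon_red_spot in the frame of unit_drawer0_handle below -0.008 m); the arm keeps its last pose, push and grip.
It fails at once if the probe is pressed hard: its tip against its stop (over 13.5 mm) or over 15 N on the red coupon (value of joint probe_tip above 0.0135 m or contact force between probe and coupon_red above 15 N).
It fails at once if the probe touches the blue-marked coupon (contact force between probe and coupon_blue above 0.5 N).
It fails at once if the robot itself touches a coupon (contact force between any of the arm, the fingers and coupon_red above 0.5 N or contact force between any of the arm, the fingers and coupon_blue above 0.5 N).
It fails at once if the bottle, beaker or brass weight is knocked over or shoved more than 30 mm (distance of any of bottle_mid, beaker_mid, weight_mid from where it was at the start of the episode above 0.03 m or angle between any of bottle_mid, beaker_mid, weight_mid's own z axis and vertical above 0.3 rad).
It also fails if it takes over 54 s, if anything falls off the work surface, if the arm or the gripper's body presses on something with over 40 N, if the wrist force passes 120 N, or if a joint passes its speed limit or range.

## Working session

There is one attempt and no reset: what is moved stays moved. The work goes in short steps, Python scripts to look and compute and a tool call to move; the robot and the scene stay as the last step left them, time stands still between calls to the robot, and variables do not carry over. Pictures are saved under pics/ and viewed, on a budget of 10 in all, crops included, one or two more only if the job needs it, and the job is handed in when it is done.

Besides the shell and the picture viewer there is one more tool, called after "Call:" as a command line: name --argument value ..., lists and objects as JSON in quotes. apply_moves: Moves the arm, as the interface text tells. Its arguments: {"type":"object","properties":{"rows":{"type":"array"},"gripper":{"type":"number"},"newtons":{"type":"number"}},"required":["rows"]}

```bash
mkdir -p pics; cat > h.py <<'E'
import numpy as np, cv2
from cell import robot
from scipy.spatial.transform import Rotation as Ro
def cam(n):
    s=robot.observe(); c=robot.read_camera(n)
    if n=="wrist":
        T=np.eye(4); T[:3,:3]=Ro.from_euler('xyz',s['tool_rot']).as_matrix(); T[:3,3]=s['tool_pos']
        M=np.linalg.inv(T@np.array(c['T_tool_cam'])); c['R']=M[:3,:3]; c['t']=M[:3,3]
    return c
def onplane(c,px,z):
    px=np.array(px,float).reshape(-1,1,2)
    u=cv2.undistortPoints(px,np.array(c['mtx']),np.array(c['distortion']))[:,0]
    R=np.array(c['R']);t=np.array(c['t']).ravel();o=-R.T@t
    d=np.c_[u,np.ones(len(u))]@R
    return o+d*((z-o[2])/d[:,2])[:,None]
def proj(c,X):
    return cv2.projectPoints(np.array(X,float).reshape(-1,3),cv2.Rodrigues(np.array(c['R']))[0],np.array(c['t'],float),np.array(c['mtx']),np.array(c['distortion']))[0][:,0]
E
python3 - <<'E'
from h import *
print(robot.observe())
for n in("top","side"):
    c=cam(n); cv2.imwrite(f"pics/{n}0.png",c['frame']); print(n,(-np.array(c['R']).T@np.array(c['t']).ravel()).round(3),np.array(c['R']).round(2).tolist())
    np.save(f"{n}.npy",c,allow_pickle=True)
E
```

```text
{'time': 0.0, 'qpos': array([ 1.10799959e+00,  3.42719491e-01,  1.52501451e+00,  5.85562250e-06,
        1.27541445e+00, -1.45957243e-01]), 'qvel': array([ 0.00247166, -0.00259302, -0.00023821,  0.00058129, -0.00133033,
       -0.00122136]), 'joint_efforts': array([ 1.08077940e-03, -4.31243491e+01, -2.44225556e+01,  7.19528552e-02,
        5.58695546e-02, -1.17869176e-04]), 'tool_pos': array([0.16334188, 0.49851072, 0.22604752]), 'tool_rot': array([-3.14005422e+00, -2.31813886e-04,  2.82475128e+00]), 'contact_force': array([-0.00748333, -0.34253842, -0.85220837]), 'torque': array([0.05434056, 0.01738718, 0.0123336 ]), 'opening': 0.09176147408137947}
top [ 0.345 -0.087  1.626] [[-0.02, -1.0, 0.0], [-0.99, 0.02, -0.16], [0.16, -0.0, -0.99]]
side [0.049 0.783 0.907] [[-0.85, -0.53, 0.02], [-0.34, 0.51, -0.79], [0.41, -0.68, -0.61]]
```

View pics/top0.png

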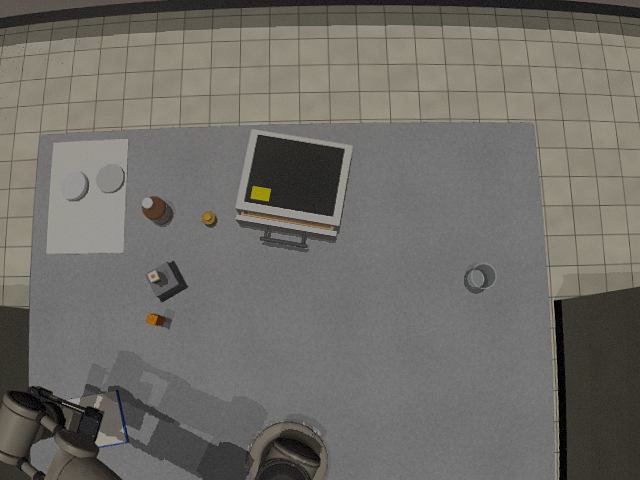

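View pics/side0.png

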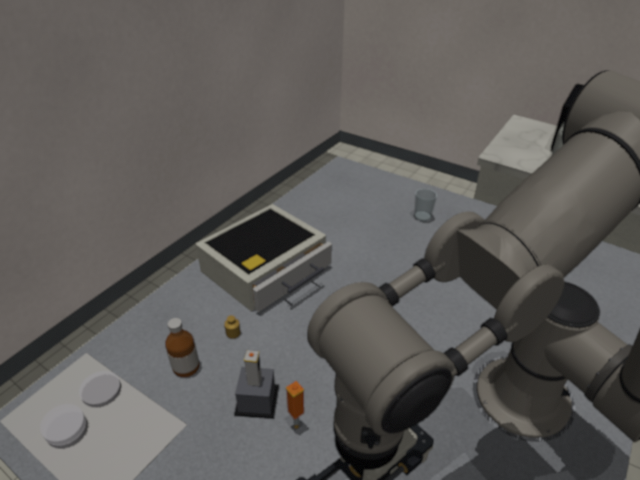

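The top view shows the unit with its drawer slightly open. The handle bar runs from about (262,239) to (307,248). The probe's top is near (153,276), the stand at (165,283), the orange decoy at (156,320), the weight at (208,218), the bottle at (153,208) and the beaker at (481,278). I'll crop for precision.

```bash
python3 - <<'E'
from h import *
c=np.load("top.npy",allow_pickle=True).item();f=c['frame']
a=cv2.resize(f[220:260,235:335],None,fx=8,fy=8,interpolation=cv2.INTER_CUBIC)[:300]
a=cv2.resize(f[225:257,240:335],(760,256),interpolation=cv2.INTER_CUBIC)
b=cv2.resize(f[255:297,135:230],(760,336),interpolation=cv2.INTER_CUBIC)
cv2.imwrite("pics/crop1.png",np.vstack([a,b]))
print("bar",onplane(c,[(262,239),(307,248)],.062).round(3).tolist())
print("top corners",onplane(c,[(252,130),(352,147),(237,208)],.1).round(3).tolist())
print("probe top",onplane(c,[(153,276)],.154).round(3), "weight",onplane(c,[(208,218)],.04).round(3),"bottle",onplane(c,[(150,203)],.15).round(3),"orange",onplane(c,[(153,319)],.1).round(3))
E
```

```text
bar [[0.601, 0.056, 0.062], [0.574, -0.065, 0.062]]
top corners [[0.897, 0.079, 0.1], [0.842, -0.192, 0.1], [0.68, 0.119, 0.1]]
probe top [[0.497 0.328 0.154]] weight [[0.667 0.207 0.04 ]] bottle [[0.689 0.341 0.15 ]] orange [[0.389 0.342 0.1  ]]
```

View pics/crop1.png

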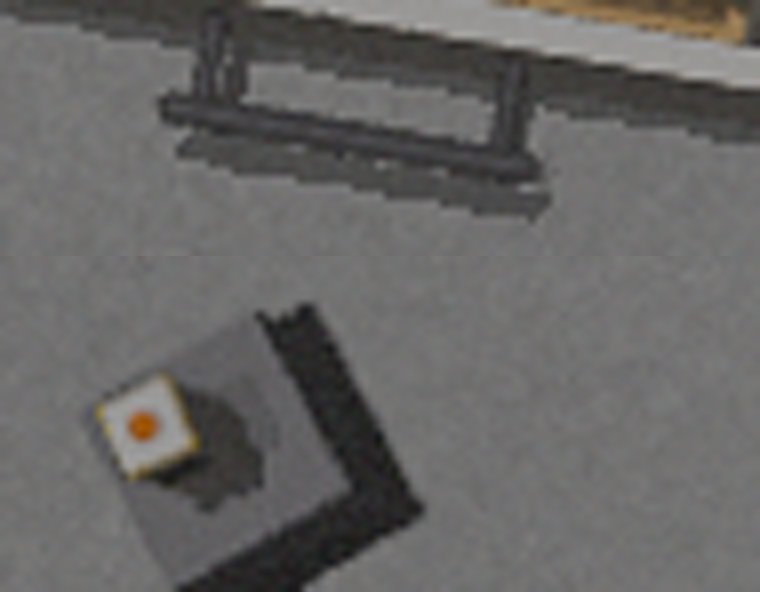

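The crop puts the bar ends at about (260.2,238.2) and (307.5,245.9). The probe's top is centred at about (153.5,276.4), with corners at crop (97,412), (165,375), (200,440) and (133,480).

```bash
python3 - <<'E'
from h import *
c=np.load("top.npy",allow_pickle=True).item()
b=onplane(c,[(260.2,238.2),(307.5,245.9)],.064); m=b.mean(0)
y=(b[0]-b[1])[:2];print("len",np.hypot(*y));y/=np.hypot(*y);x=np.array([y[1],-y[0]])
print("bar mid",m.round(4),"yaw",np.arctan2(x[1],x[0]),"hook",(m[:2]+.0203*x).round(4))
# panel top front edge and unit side edges
p=onplane(c,[(240+250/8,225),(240+760/8,225+88/8)],.086);print("panel edge",((p[:,:2]-m[:2])@x).round(4))
u=onplane(c,[(252,130),(352,147),(237,208)],.1);e=u[0]-u[2];print("side yaw",np.arctan2(e[1],e[0]))
cr=np.array([(97,412),(165,375),(200,440),(133,480)],float);cr=np.c_[135+cr[:,0]/8,255+(cr[:,1]-256)/8]
P=onplane(c,cr,.154);print("probe",P.mean(0).round(4),[np.degrees(np.arctan2(*(P[(i+1)%4]-P[i])[1::-1])).round(1) for i in range(4)],[np.linalg.norm(P[(i+1)%4]-P[i]).round(4) for i in range(4)])
s=np.load("side.npy",allow_pickle=True).item()
print("side proj",proj(s,[b[0],b[1],P.mean(0)]).round(1))
E
```

```text
len 0.12914127278330687
bar mid [ 0.5915 -0.003   0.064 ] yaw -0.1843787177795155 hook [ 0.6115 -0.0067]
panel edge [0.0366 0.0348]
side yaw -0.1812843114365731
probe [0.496  0.3263 0.154 ] [np.float64(-62.6), np.float64(-150.7), np.float64(119.8), np.float64(29.1)] [np.float64(0.025), np.float64(0.0241), np.float64(0.0251), np.float64(0.0251)]
side proj [[288.1 290.2]
 [323.1 266.7]
 [252.  353.6]]
```

Call:
apply_moves --rows '[{"xyz":[-36,-21,0],"turn":0},{"xyz":[-36,-21,0],"turn":0},{"xyz":[-36,-21,0],"turn":0},{"xyz":[-36,-21,0],"turn":0},{"xyz":[-36,-21,0],"turn":0},{"xyz":[-36,-21,0],"turn":0},{"xyz":[-36,-21,0],"turn":0},{"xyz":[-36,-21,0],"turn":0},{"xyz":[-36,-21,0],"turn":0},{"xyz":[-36,-21,0],"turn":0}]' --gripper 0

```text
time: 1.35
tool_pos: [0.4408, 0.186, 0.2265]
tool_rot: [-3.141, -0.001, 2.825]
contact_force: [0.3, 0.6, -0.2]
opening: 0.0009
```

Call:
apply_moves --rows '[{"xyz":[-36,-21,0],"turn":0},{"xyz":[-36,-21,0],"turn":0},{"xyz":[-36,-21,0],"turn":0},{"xyz":[-36,-21,0],"turn":0},{"xyz":[-36,-21,0],"turn":0},{"xyz":[-36,-21,0],"turn":-0.13},{"xyz":[0,0,0],"turn":0},{"xyz":[0,0,0],"turn":0}]'

```text
time: 2.35
tool_pos: [0.6056, 0.0005, 0.2261]
tool_rot: [3.141, -0.002, 2.953]
contact_force: [0.3, 0.4, -0.4]
opening: 0.0001
```

```bash
cat > to.py <<'E'
import sys
from h import *
# print tool-axis shift (mm) and turn to world target
s=robot.observe();R=Ro.from_euler('xyz',s['tool_rot']).as_matrix();T=np.array([float(v) for v in sys.argv[1:4]])
print("t",round(s['time'],2),"pos",s['tool_pos'].round(4),"rot",s['tool_rot'].round(4),"F",s['contact_force'].round(2),"open",round(s['opening'],4),"q",s['qpos'].round(2))
yaw=s['tool_rot'][2];a=(float(sys.argv[4])-yaw+np.pi)%(2*np.pi)-np.pi
print("shift",((T-s['tool_pos'])@R*1000).round(1),"turn",round(-a,4))
E
python3 to.py 0.6115 -0.0067 0.2 2.958; python3 -c "
from h import *
c=cam('wrist');cv2.imwrite('pics/w1.png',c['frame'])
x=np.array([np.cos(-.183),np.sin(-.183),0]);m=np.array([.5915,-.003,.062]);y=np.array([-x[1],x[0],0])
print(proj(c,[m+.06*y,m-.06*y,m,m+.0203*x]).round(1))"
```

```text
t 2.35 pos [6.056e-01 5.000e-04 2.261e-01] rot [ 3.1412e+00 -1.6000e-03  2.9534e+00] F [ 0.32  0.45 -0.43] open 0.0001 q [-0.13  0.49  1.29  0.    1.36 -1.51]
shift [-7.2 -6.  26.1] turn -0.0046
[[375.8 198.6]
 [228.4 199.5]
 [302.  198.9]
 [302.3 223.3]]
```

View pics/w1.png

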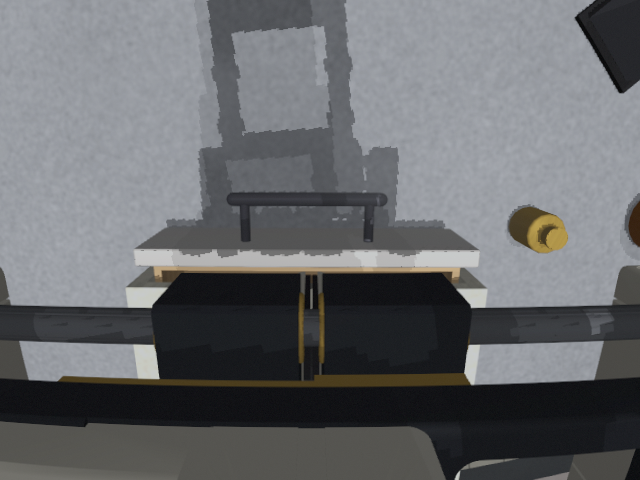

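Wrist view: the bar runs from (228,199) to (386,199), against a predicted row of 199, so the x estimate is good; the columns are off by about 4 mm, which doesn't matter here. I'll check the finger extents in this image.

```bash
python3 -c "
from h import *
s=robot.observe();c=robot.read_camera('wrist');T=np.array(c['T_tool_cam']);print(T.round(3).tolist(),np.array(c['mtx']).round(0).tolist())
M=np.linalg.inv(T);c['R']=M[:3,:3];c['t']=M[:3,3]
for z in(0,-.04,-.066): print(z,proj(c,[(0,0,z),(0,.019,z),(0,-.019,z),(.0095,0,z),(-.0095,0,z),(0.0375,.095,z),(-.0375,.095,z)]).round(0).tolist())"
```

```text
[[-0.0, -0.967, -0.255, 0.068], [1.0, -0.0, 0.0, 0.001], [-0.0, -0.255, 0.967, -0.158], [0.0, 0.0, 0.0, 1.0]] [[401.0, 0.0, 311.0], [0.0, 401.0, 235.0], [0.0, 0.0, 1.0]]
0 [[308.0, 294.0], [353.0, 294.0], [264.0, 294.0], [308.0, 273.0], [308.0, 315.0], [539.0, 208.0], [514.0, 368.0]]
-0.04 [[308.0, 343.0], [365.0, 342.0], [250.0, 342.0], [308.0, 316.0], [308.0, 368.0], [605.0, 232.0], [563.0, 427.0]]
-0.066 [[307.0, 392.0], [378.0, 392.0], [236.0, 391.0], [307.0, 361.0], [307.0, 421.0], [670.0, 257.0], [607.0, 482.0]]
```

```bash
python3 -c "
from h import *
c=cam('side');p=proj(c,[robot.observe()['tool_pos']])[0];print(p)
x,y=p.astype(int);cv2.imwrite('pics/s1.png',cv2.resize(c['frame'][max(y-100,0):y+60,x-110:x+110],None,fx=3.4,fy=3.4,interpolation=2))"
```

```text
[299.83106857 226.14892679]
```

View pics/s1.png

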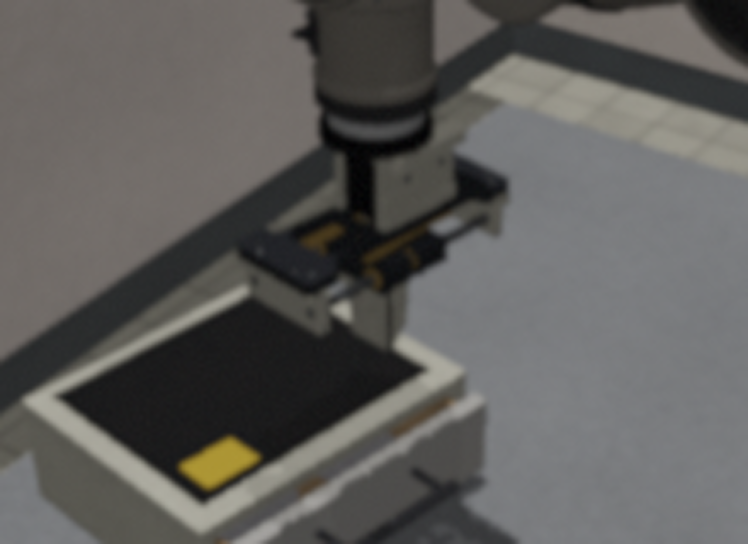

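The body sits well behind the slim fingers, so the hook plan holds. Descending behind the bar.

Call:
apply_moves --rows '[{"xyz":[-7,-3,20],"turn":0},{"xyz":[0,0,35],"turn":0},{"xyz":[0,0,35],"turn":0},{"xyz":[0,0,35],"turn":0},{"xyz":[0,0,30],"turn":0},{"xyz":[0,0,23],"turn":0},{"xyz":[0,0,0],"turn":0}]'

```text
time: 3.38
tool_pos: [0.611, -0.0031, 0.0473]
tool_rot: [-3.142, -0.004, 2.956]
contact_force: [0.4, -0.3, -0.1]
opening: 0.0004
```

```bash
python3 to.py 0.6115 -0.0067 0.048 2.958
```

```text
t 3.38 pos [ 0.611  -0.0031  0.0473] rot [-3.1415 -0.0038  2.9555] F [ 0.36 -0.34 -0.09] open 0.0004 q [-0.13  0.68  1.48  0.    0.98 -1.52]
shift [-1.1 -3.5 -0.7] turn -0.0025
```

Call:
apply_moves --rows '[{"xyz":[5,0,0],"turn":0},{"xyz":[12,0,0],"turn":0},{"xyz":[18,0,0],"turn":0},{"xyz":[20,0,0],"turn":0},{"xyz":[20,0,0],"turn":0},{"xyz":[20,0,0],"turn":0},{"xyz":[18,0,0],"turn":0},{"xyz":[12,0,0],"turn":0},{"xyz":[7,0,0],"turn":0},{"xyz":[3,0,0],"turn":0}]'

```text
time: 4.62
tool_pos: [0.4799, 0.021, 0.049]
tool_rot: [3.141, 0.001, 2.955]
contact_force: [0.8, 0.1, 0.4]
opening: 0.0005
```

Call:
apply_moves --rows '[{"xyz":[5,0,0],"turn":0},{"xyz":[5,0,0],"turn":0},{"xyz":[3,0,0],"turn":0},{"xyz":[0,0,0],"turn":0}]'

```text
time: 5.12
tool_pos: [0.4665, 0.0235, 0.0485]
tool_rot: [-3.142, -0.001, 2.955]
contact_force: [-0.1, 0.4, -0.4]
opening: 0.0006
```

```bash
python3 - <<'E'
from h import *
c=cam('top');np.save('top2.npy',c,allow_pickle=True)
cv2.imwrite('pics/t2.png',cv2.resize(c['frame'][120:320,130:380],(750,600),interpolation=2))
E
```

```text
(no output)
```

View pics/t2.png

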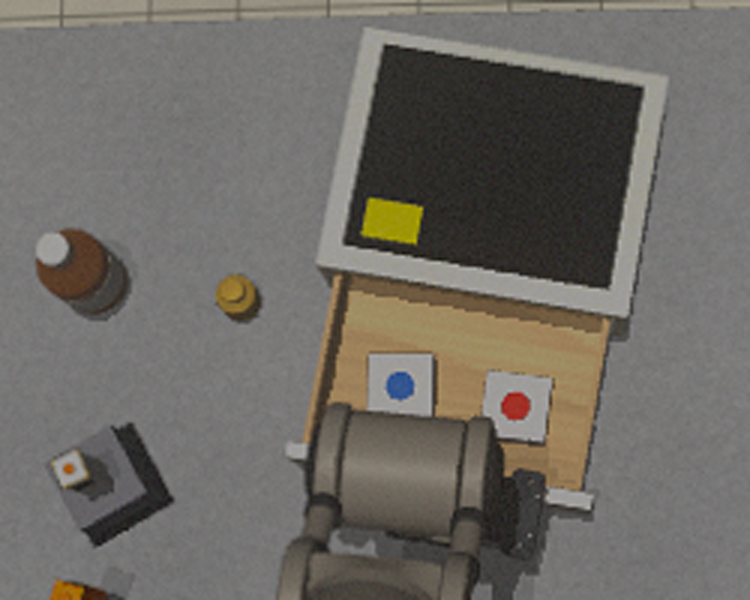

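The drawer is well open and both coupons are visible: blue at crop (400,386), red at crop (515,406). The bottle and weight haven't moved. I'll creep towards the stop.

Call:
apply_moves --rows '[{"xyz":[2,0,0],"turn":0},{"xyz":[2,0,0],"turn":0},{"xyz":[2,0,0],"turn":0}]'

```text
time: 5.55
tool_pos: [0.4612, 0.0246, 0.0487]
tool_rot: [3.141, 0.0, 2.955]
contact_force: [1.6, 0.0, -0.5]
opening: 0.0006
```

```bash
python3 - <<'E'
from h import *
c=np.load('top2.npy',allow_pickle=True).item();c0=np.load('top.npy',allow_pickle=True).item()
x=np.array([np.cos(-.183),np.sin(-.183)])
print('red',onplane(c,[(130+515/3,120+406/3)],.047).round(4),'blue',onplane(c,[(130+400/3,120+386/3)],.047).round(4))
# drawer panel travel: right front corner vs unit front
g=onplane(c,[(130+592/3,120+508/3),(130+287/3,120+457/3)],.086)[:,:2]@x
u=onplane(c,[(130+627/3,120+318/3),(130+318/3,120+266/3)],.1)[:,:2]@x
print('panel front to unit front',(u-g).round(4))
E
```

```text
red [[ 0.5568 -0.05    0.047 ]] blue [[0.5772 0.0537 0.047 ]]
panel front to unit front [0.1687 0.1705]
```

Call:
apply_moves --rows '[{"xyz":[1.5,0,0],"turn":0},{"xyz":[1.5,0,0],"turn":0},{"xyz":[0,0,0],"turn":0}]'

```text
time: 5.92
tool_pos: [0.458, 0.0252, 0.0487]
tool_rot: [3.142, -0.0, 2.955]
contact_force: [1.0, 0.1, 0.6]
opening: 0.0005
```

Call:
apply_moves --rows '[{"xyz":[1.5,0,0],"turn":0},{"xyz":[1.5,0,0],"turn":0},{"xyz":[0,0,0],"turn":0}]'

```text
time: 6.3
tool_pos: [0.457, 0.0254, 0.049]
tool_rot: [3.141, 0.004, 2.955]
contact_force: [5.1, -1.1, -4.2]
opening: 0.0003
```

Call:
apply_moves --rows '[{"xyz":[1.5,0,0],"turn":0},{"xyz":[1.5,0,0],"turn":0},{"xyz":[0,0,0],"turn":0}]'

```text
time: 6.68
tool_pos: [0.4569, 0.0254, 0.0494]
tool_rot: [3.141, 0.01, 2.954]
contact_force: [14.0, -2.7, -9.0]
opening: 0.0005
```

At the stop (drawer fully open, 14 N). Backing off, rising and going above the probe.

Call:
apply_moves --rows '[{"xyz":[-5,0,0],"turn":0},{"xyz":[-5,0,0],"turn":0},{"xyz":[0,0,-20],"turn":0},{"xyz":[0,0,-40],"turn":0},{"xyz":[0,0,-50],"turn":0},{"xyz":[0,0,-50],"turn":0},{"xyz":[0,0,-30],"turn":0}]'

```text
time: 7.55
tool_pos: [0.4622, 0.0244, 0.2411]
tool_rot: [3.141, 0.002, 2.955]
contact_force: [0.2, 0.3, -0.3]
opening: 0.0006
```

Call:
apply_moves --rows '[{"xyz":[3,30,0],"turn":0},{"xyz":[3,43,0],"turn":0},{"xyz":[3,50,0],"turn":0},{"xyz":[4,50,0],"turn":0},{"xyz":[4,50,0],"turn":0},{"xyz":[3,50,0],"turn":0},{"xyz":[3,30,0],"turn":0},{"xyz":[0,0,0],"turn":0.175},{"xyz":[0,0,0],"turn":0.175},{"xyz":[0,0,0],"turn":0.175}]' --gripper 0.8

```text
time: 8.8
tool_pos: [0.4952, 0.3263, 0.2382]
tool_rot: [-3.14, -0.001, 2.424]
contact_force: [0.2, -0.7, 0.4]
opening: 0.0735
```

Call:
apply_moves --rows '[{"xyz":[0,0,0],"turn":0.175},{"xyz":[0,0,0],"turn":0.175},{"xyz":[0,0,0],"turn":0},{"xyz":[0,0,0],"turn":0}]'

```text
time: 9.3
tool_pos: [0.4956, 0.3262, 0.2385]
tool_rot: [-3.141, -0.0, 2.083]
contact_force: [-0.6, -0.1, -0.0]
opening: 0.0734
```

```bash
python3 to.py 0.496 0.3263 0.1 2.082; python3 -c "
from h import *
c=cam('wrist');cv2.imwrite('pics/w2.png',c['frame']);np.save('w2.npy',c,allow_pickle=True)
print(proj(c,[(.496,.3263,.154)]))"
```

```text
t 9.3 pos [0.4956 0.3262 0.2385] rot [-3.1408e+00 -1.0000e-04  2.0833e+00] F [-0.62 -0.06 -0.01] open 0.0734 q [ 0.45  0.46  1.31  0.    1.38 -0.06]
shift [ -0.2   0.5 138.5] turn 0.0013
[[309.87889941 242.58513735]]
```

View pics/w2.png

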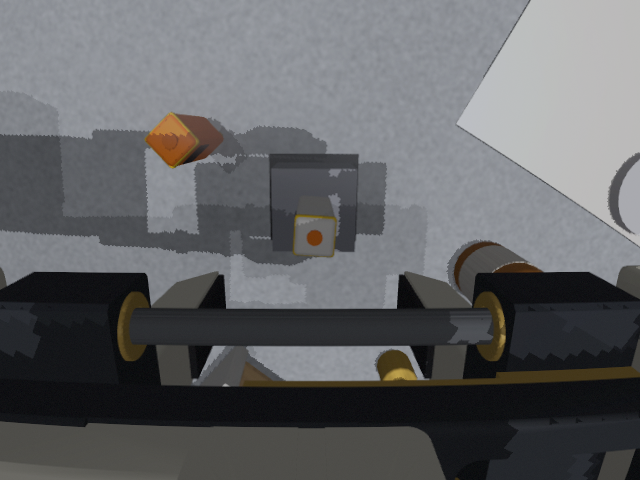

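The probe's top is at (315,236), against a predicted (310,243), so about 3 mm off. The sides are aligned with the jaws. I'll take half of that correction and descend.

Call:
apply_moves --rows '[{"xyz":[2,2,15],"turn":0},{"xyz":[0,0,25],"turn":0},{"xyz":[0,0,30],"turn":0},{"xyz":[0,0,30],"turn":0},{"xyz":[0,0,25],"turn":0},{"xyz":[0,0,13],"turn":0},{"xyz":[0,0,0],"turn":0}]'

```text
time: 10.22
tool_pos: [0.4961, 0.3288, 0.0996]
tool_rot: [-3.139, -0.0, 2.08]
contact_force: [-0.1, 0.7, -0.1]
opening: 0.0736
```

Call:
apply_moves --rows '[{"xyz":[0,0,0],"turn":0},{"xyz":[0,0,0],"turn":0},{"xyz":[0,0,0],"turn":0},{"xyz":[0,0,0],"turn":0},{"xyz":[0,0,0],"turn":0},{"xyz":[0,0,0],"turn":0}]' --gripper 0 --newtons 30

```text
time: 10.98
tool_pos: [0.4967, 0.3291, 0.1008]
tool_rot: [3.141, -0.0, 2.08]
contact_force: [-0.2, -0.3, 0.5]
opening: 0.0259
```

Call:
apply_moves --rows '[{"xyz":[0,0,-8],"turn":0},{"xyz":[0,0,-15],"turn":0},{"xyz":[0,0,-20],"turn":0},{"xyz":[0,0,-25],"turn":0},{"xyz":[0,0,-25],"turn":0},{"xyz":[0,0,-20],"turn":0},{"xyz":[0,0,-10],"turn":0},{"xyz":[0,0,0],"turn":0},{"xyz":[0,0,0],"turn":0}]'

```text
time: 12.1
tool_pos: [0.4962, 0.3288, 0.2229]
tool_rot: [-3.14, -0.0, 2.08]
contact_force: [0.1, -0.7, -1.9]
opening: 0.0262
```

```bash
python3 to.py 0.5568 -0.05 0.2 2.08; python3 -c "
from h import *
c=cam('top');cv2.imwrite('a.png',c['frame'])
w=cam('wrist');np.save('w3.npy',w,allow_pickle=True)
p=robot.observe()['tool_pos'];print(proj(c,[p+[0,0,.0535]]),proj(w,[p+[0,0,.0535]]))
cv2.imwrite('pics/w3.png',w['frame'])
# red spot
f=c['frame'].astype(int);m=((f[:,:,2]>120)&(f[:,:,1]<70)&(f[:,:,0]<70)).astype(np.uint8)
n,_,st,ce=cv2.connectedComponentsWithStats(m)
for i in range(1,n):
  if st[i,4]>8:print(st[i],ce[i],onplane(c,ce[i],.047).round(4))"
```

```text
t 12.1 pos [0.4962 0.3288 0.2229] rot [-3.1401e+00 -1.0000e-04  2.0798e+00] F [ 0.13 -0.73 -1.94] open 0.0262 q [ 0.46  0.48  1.33  0.    1.34 -0.05]
shift [-360.3 -131.7   23.1] turn -0.0002
[[138.47284321 271.11827823]] [[307.27508739 368.59989636]]
[296 254  10   9  63] [300.66666667 258.22222222] [[ 0.549  -0.0471  0.047 ]]
```

View pics/w3.png

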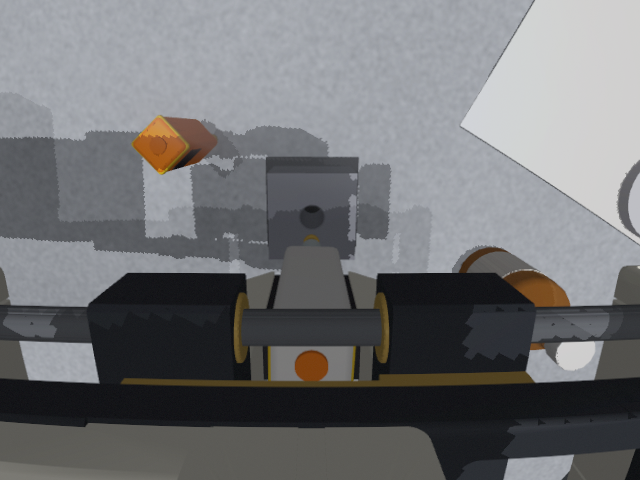

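The probe is held upright and centred: its dot is at (311,366), against (307,369) for a perfectly on-axis grip. The stand hole is empty, and the red spot is at about (0.549,-0.047). Carrying it over.

Call:
apply_moves --rows '[{"xyz":[-20,-8,0],"turn":0},{"xyz":[-35,-14,0],"turn":0},{"xyz":[-40,-15,0],"turn":0},{"xyz":[-40,-15,0],"turn":0},{"xyz":[-40,-15,0],"turn":0},{"xyz":[-40,-15,0],"turn":0},{"xyz":[-40,-15,0],"turn":0},{"xyz":[-40,-15,0],"turn":0},{"xyz":[-35,-14,0],"turn":0},{"xyz":[-24,-11,0],"turn":0}]'

```text
time: 13.45
tool_pos: [0.5489, -0.0496, 0.2234]
tool_rot: [-3.141, -0.0, 2.078]
contact_force: [-0.6, -0.8, -2.0]
opening: 0.0265
```

Call:
apply_moves --rows '[{"xyz":[0,0,10],"turn":0},{"xyz":[0,0,20],"turn":0},{"xyz":[0,0,20],"turn":0},{"xyz":[0,0,10],"turn":0},{"xyz":[0,0,0],"turn":0}]'

```text
time: 14.08
tool_pos: [0.5489, -0.0464, 0.163]
tool_rot: [-3.14, -0.001, 2.08]
contact_force: [-0.1, -1.1, -1.0]
opening: 0.0261
```

```bash
python3 to.py 0.549 -0.047 0.1255 2.08; python3 -c "
from h import *
w=cam('wrist');p=robot.observe()['tool_pos'];print('tip',proj(w,[p-[0,0,.0855]]),'spot pred',proj(w,[(.549,-.047,.047)]))
f=w['frame'].astype(int);m=((f[:,:,2]>100)&(f[:,:,1]<60)&(f[:,:,0]<60)).astype(np.uint8)
n,_,st,ce=cv2.connectedComponentsWithStats(m)
for i in range(1,n):
  if st[i,4]>60:print(st[i],ce[i],onplane(w,ce[i],.047).round(4))
cv2.imwrite('pics/w4.png',w['frame'])"
```

```text
t 14.07 pos [ 0.5489 -0.0464  0.163 ] rot [-3.1404e+00 -1.3000e-03  2.0802e+00] F [-0.12 -1.15 -1.05] open 0.0261 q [-0.22  0.45  1.55  0.    1.15 -0.73]
shift [-0.6 -0.2 37.5] turn 0.0002
tip [[310.01389816 243.04266262]] spot pred [[309.2840963  231.14195187]]
[292 213  36  33 810] [309.18395062 227.21358025] [[ 0.5476 -0.0445  0.047 ]]
```

View pics/w4.png

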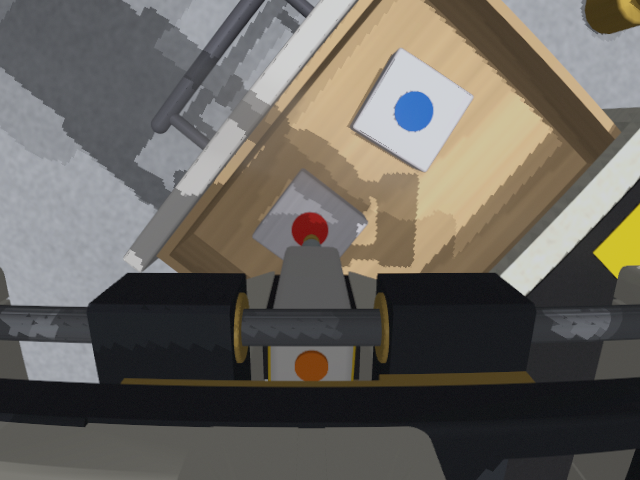

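The tip (312,240) is right over the red spot, which is centred near (310,230), and the blue coupon is well clear. I'll lower gently, watching the force.

Call:
apply_moves --rows '[{"xyz":[0,0,5],"turn":0},{"xyz":[0,0,10],"turn":0},{"xyz":[0,0,8],"turn":0},{"xyz":[0,0,3],"turn":0},{"xyz":[0,0,0],"turn":0},{"xyz":[0,0,0],"turn":0}]'

```text
time: 14.88
tool_pos: [0.5497, -0.0469, 0.1379]
tool_rot: [3.141, 0.0, 2.08]
contact_force: [-0.0, 0.1, -1.7]
opening: 0.0262
```

```bash
cat > f.py <<'E'
from h import *
F=[];P=[]
for i in range(6): s=robot.observe();F.append(s['contact_force']);P.append(s['tool_pos']);robot.read_camera('top')
print(np.mean(F,0).round(2),np.std(F,0).round(2),np.mean(P,0).round(4),s['time'])
E
python3 f.py
```

```text
[-0.   -0.06 -1.44] [0.25 0.27 0.3 ] [ 0.5497 -0.0468  0.138 ] 15.125
```

Call:
apply_moves --rows '[{"xyz":[0,0,1.5],"turn":0},{"xyz":[0,0,1.5],"turn":0},{"xyz":[0,0,1.5],"turn":0},{"xyz":[0,0,1.5],"turn":0},{"xyz":[0,0,0],"turn":0},{"xyz":[0,0,0],"turn":0}]'

```text
time: 15.92
tool_pos: [0.5495, -0.0468, 0.1318]
tool_rot: [3.141, 0.0, 2.08]
contact_force: [-0.5, -0.4, -0.2]
opening: 0.0259
```

```bash
python3 f.py
```

```text
[-0.37 -0.06 -0.55] [0.32 0.5  0.61] [ 0.5495 -0.0468  0.1318] 16.175
```

Contact came at the predicted height. Pressing about 6 mm more.

Call:
apply_moves --rows '[{"xyz":[0,0,1.5],"turn":0},{"xyz":[0,0,1.5],"turn":0},{"xyz":[0,0,0],"turn":0},{"xyz":[0,0,0],"turn":0}]'

```text
time: 16.73
tool_pos: [0.5495, -0.0468, 0.1288]
tool_rot: [3.141, 0.0, 2.08]
contact_force: [-0.6, 0.6, 0.0]
opening: 0.0263
```

```bash
python3 f.py
```

```text
[-0.53  0.23  0.6 ] [0.19 0.44 0.41] [ 0.5495 -0.0468  0.1288] 16.975
```

Call:
apply_moves --rows '[{"xyz":[0,0,1.5],"turn":0},{"xyz":[0,0,1.5],"turn":0},{"xyz":[0,0,0],"turn":0},{"xyz":[0,0,0],"turn":0}]'

```text
time: 17.52
tool_pos: [0.5495, -0.0468, 0.1258]
tool_rot: [3.141, 0.0, 2.08]
contact_force: [-1.2, -0.3, 2.1]
opening: 0.0264
```

```bash
python3 f.py; python3 f.py; python3 -c "
from h import *
w=cam('wrist');p=robot.observe()['tool_pos'];print(proj(w,[p+[0,0,.0535],[p[0],p[1],.047]]))
cv2.imwrite('pics/w5.png',w['frame'][120:400,120:520])
print(robot.observe()['tool_rot'],robot.observe()['opening'])"
```

```text
[-0.38 -0.37  1.37] [0.4  0.43 0.4 ] [ 0.5495 -0.0468  0.1258] 17.775
[-0.31 -0.07  1.67] [0.37 0.47 0.48] [ 0.5495 -0.0468  0.1257] 18.075
[[307.58899588 368.67965802]
 [309.21782813 244.93641199]]
[ 3.14144818e+00 -3.30357776e-05  2.07978416e+00] 0.025700530592369198
```

View pics/w5.png

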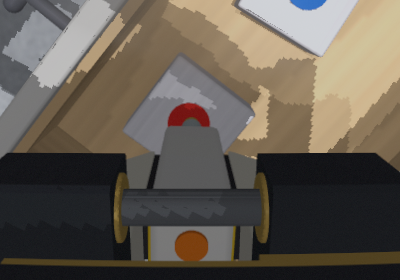

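The net press is about 3.0 N, which is roughly 6.5 mm of tip travel. The tip, at crop (190,122), sits inside the red spot. The grip dot hasn't moved relative to the gripper, so there's no slip. Handing in.

```bash
python3 -c "
from h import *
print(robot.hand_in()); s=robot.observe(); print(s['time'],s['tool_pos'],s['contact_force'])"
```

```text
the job is handed in; nothing more can be done
None
the job is handed in; nothing more can be done
```

I pulled the drawer open to its stop, took the probe out of its stand and handed in at about 18 s. The arm is still holding the probe upright on the red spot. The hand-in gives no verdict.

**Last checks:**
- **Drawer:** I pulled until the force rose to about 14 N at the stop, then backed off. I did not measure the opening again after that.
- **Pressing:** the net force was about 3.0 N, measured against the reading just before contact. That means the tip is pushed in about 6.5 mm of 14. Contact came at the height I had predicted, so force and height agree.
- **Position:** the close-up showed the tip inside the red spot, an estimated 2–3 mm from its centre. The two cameras disagreed by about 3 mm on where the spot is, but in the wrist view part of the spot was hidden by the tip.
- **Grip:** the tool was level and the probe had not slipped in the fingers.
- **Other objects:** the blue coupon was well clear. The bottle and weight stood where they were in the pictures I took along the way. I did not check the beaker again; the arm never went near it.

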